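Clamp the petri dish on its fixture

ROBOT

A 7-joint arm with a two-finger parallel gripper is mounted at the origin on a cart in front of the work surface, level with it; the furniture and walls round the work are solid. World frame = base frame: x ahead of the robot, y to its left, z up, the work surface at z = 0. Lengths are in mm, angles in rad, forces in N, time in s.
With the tool pointing down it reaches from about 400 to 900 mm from the base axis. Payload 5.6 kg.
Tool frame: the origin (TCP) lies midway between the tips of the shut fingers; the grasp point (between the pads) lies 19 mm behind it; z points along the fingers, y is the line along which they close (so a half turn about z gives the same grasp; the last joint's range is limited). The gripper opens to 92 mm and grips with 3 to 60 N. Pads are 20 mm wide; open, the fingers measure 128 mm over their backs; the gripper's body (75 mm by 189 mm) begins 69 mm behind the grasp point.
Start: joints at [1.26, 0.468, -0.012, 1.603, 0.006, 1.071, -0.056], TCP at [171.954, -626.851, 184.692] pointing down, gripper open.
Joint ranges: [-2.53, 2.53], [-0.31, 2.02], [-1.57, 1.55], [0.28, 2.44], [-1.29, 4.43], [0.15, 1.84], [-2.92, 2.92]. Speed limits (rad/s): [2.57, 2.57, 3.14, 3.14, 3.14, 3.14, 3.14].

INTERFACE

Orientations are given as a rotation vector (axis times angle).
In Python, from cell import robot, grip, kin, viewer gives the robot as it stands. Calls block until the motion is done:
- robot.movep(position, orientation): joint-space move of the TCP to a pose.
- robot.servo_line(position, feed=150, rotation=None): straight line of the TCP; rotation=None keeps the orientation; feed is the mean speed in mm/s.
- robot.goto_joints(angles): joint-space move.
- grip(opening, newtons=None): opening from 0.0 (shut) to 1.0 (fully open); newtons is the grip in N (None keeps the last); returns when the fingers have stopped.
- robot.hold(seconds).
- kin.ik(position, orientation): joint angles nearest the present ones, or None.
- robot.observe(): the state.
- viewer.read_camera(name): name is "scene" or "top"; returns the picture (420x560x3 uint8, red, green, blue); there is no depth.
- viewer.camera_info(name): a dict with "camera_matrix" (3x3 intrinsics, pixels), "R" (3x3) and "t" (3): a world point X has camera coordinates R X + t. Camera axes: x right, y down, z forward; pixel columns grow to the right and rows downward; lengths in mm; the calibration is good to about 2 mm. A picture is of the moment at which its call begins. camera_info takes no time and is no camera call.
A pose or a line that the arm cannot do raises robot.IKError and nothing moves.
- robot.job_done(): hands the job in; it is judged then, once.
Trained networks look in the newest picture that a camera, given by its name, has taken for a name from the list of things; names that differ only in an ending like _2 or _b are one class to them, and where a whole thing is asked for, a point or a joint stands for the part that bears it (a point fixed in the world has none). Each returns a list of dicts, best first, with "confidence" (0 to 1); they miss things now and then, are a little off and sometimes report something else, mostly with a low value. They report only what shows in the picture. A call takes as long as a camera call. They do not tell look-alikes from the thing itself.
- viewer.silhouettes(name, camera): "mask" (420x560 bool, what is visible of it).
- viewer.pinpoint(name, camera): "at" ([x, y, z] in mm, in the coordinates of the camera as it stood for that picture, good to about 4 mm: a listed point, or the origin of a listed thing).
The state is a dict: "t": time; "joints": joint angles; "joint_velocities": joint speeds; "joint_torque": joint torques, N m; "tcp_pos": TCP position; "tcp_rot": TCP orientation; "contact_force": force on the tool from outside, world axes, zero at the start; "wrist_torque": the same for the moment, N m; "grip_width": opening from 0.0 (shut) to 1.0 (fully open); "grip_force": force on a finger pad.
Only numpy, scipy, OpenCV 4.12 (cv2) and the standard library are available. Lean on these libraries where they do the work, as an engineer would, in place of code of your own. Each camera call takes 0.05 s, during which the arm holds its last target. There are 200 camera calls.

TASK

Push the petri dish straight back along the fixture's base plate until it touches the low steel back stop, then push the black handle of the toggle clamp over and down, past its dead point, until it snaps into lock and the hold-down arm holds the dish. Push with the fingertips or the outside of the fingers only: do not lift the dish, work the clamp by its handle and not by its hold-down arm, and leave the other things where they stand.

Things in the scene. Friction and masses are not known exactly. Their poses are not given: they have to be found in the camera images.
- petri_dish: petri dish with a flat clear lid, 95 mm across and 18 mm high, closed on top, about 60 g; origin at the centre of its underside, z up. At the start it lies loose on the base plate, 35 to 70 mm short of its seat (on the fixture's -x side, nearer the robot) and up to 18 mm to either side of the seat's x axis. It slides freely on the plate.
- seat (a point): the dish's underside centre when it touches the back stop in the middle; on the top face of the base plate, 10 mm above the bench. Axes are the fixture's: z up, x the way the dish is pushed, roughly away from the robot, y from the dish towards the clamp. The back stop is a straight bar along y: its face at x = 47.5 mm, 130 mm long (y = +-65), 14 mm high. 20 mm off to a side is still well seated.
- handle_pivot (a point): centre of the hinge pin of the clamp's handle, 155 mm in y and 45 mm in z from seat; same axes as seat; the pin runs along x, between two 4 mm steel cheeks (x = +-14 to +-18 mm, y = 80 to 175 mm from the seat, up to 54 mm above the plate).
- handle_end (a point): free end of the clamp's handle, on its centre line, 142 mm from the hinge pin. From 52 to 142 mm from the pin the handle is a round black grip, 20 mm in diameter. At joint value 0 it points up, 1.40 rad above level, leaning to the fixture's +y; at 1.40 it lies level, pointing to +y.
- clamp_handle (a joint): handle angle, rad: 0 open, nearly upright (it starts here); grows as it is pushed to the fixture's +y and down, away from the dish; 1.40 locked, level, at its stop. A spring resists (up to 8 N at 0.1 m from the pin, most near 0.6 rad, less after that) and swings it back open if let go; past the dead point, 1.15, it snaps to 1.40 by itself and stays.
- hold_down: the clamp's hold-down arm, not to be pushed: steel bar 100 mm long with a 108 mm wide rubber-faced cross bar at its end; origin on its hinge pin, y = 100, z = 35 mm from the seat. While the clamp is open it stands upright (y = 90 to 135 mm, up to 140 mm above the plate). It is geared to the handle and comes down across the dish as the handle goes down.
- vial_1: bystander: sample vial, 21 mm across, 49 mm high, standing on the base plate behind the back stop; origin at the centre of its underside
- vial_3: bystander: amber sample vial, 21 mm across, 49 mm high, standing on the base plate behind the back stop; origin at the centre of its underside
- glass_stopper: bystander: glass stopper, 29 mm across, 42 mm high, standing on the base plate behind the back stop; origin at the centre of its underside
- timer: bystander: bench timer, 62x66x19 mm, lying on the bench in front of the handle's side; origin at the centre of its underside
- binder_clip_2: bystander: black binder clip, 16x32x50 mm, standing on the bench behind the handle's side; origin at the centre of its underside
- blue_cap_bottle: bystander: small screw-cap bottle, 56 mm across, 101 mm high, standing on the bench on the side of the dish away from the clamp; origin at the centre of its underside
- fixture: the fixed clamping fixture; origin 10 mm below seat, at bench level, same axes. Grey base plate, 10 mm thick, x = -135 to +95, y = -90 to +210 mm. Small bystanders up to 50 mm high stand on it behind the back stop.
Mind the look-alikes: they are no part of the job. Of the things that look like the petri_dish, the middle-sized one is meant.

How it is judged (in metres and radians):
On the way, in this order (a step that is already met when the one before it is completed fails the run):
1. the dish rests against the back stop while the clamp is still open (x of petri_dish in the frame of seat between -0.004 and 0.004 m and y of petri_dish in the frame of seat between -0.03 and 0.03 m and height (world z) of petri_dish below 0.014 m and angle between petri_dish's own z axis and vertical below 0.05 rad and value of joint clamp_handle below 0.9 rad), for 0.2 s.
2. the clamp handle has snapped past its dead point into lock (value of joint clamp_handle above 1.34 rad), for 0.2 s.
At the end, for the whole second after the job is handed in: the dish lies flat on the plate, within 4 mm of touching the back stop and within 30 mm of the seat's middle sideways, at rest, and the clamp's handle is locked (joint above 1.34 rad) (x of petri_dish in the frame of seat between -0.004 and 0.004 m and y of petri_dish in the frame of seat between -0.03 and 0.03 m and height (world z) of petri_dish below 0.014 m and angle between petri_dish's own z axis and vertical below 0.05 rad and value of joint clamp_handle above 1.34 rad and linear speed of petri_dish below 0.02 m/s and velocity of joint clamp_handle below 0.1 rad/s).
It fails at once if the dish was lifted or tipped (5 mm or 0.12 rad) (height (world z) of petri_dish above 0.015 m or angle between petri_dish's own z axis and vertical above 0.12 rad).
It fails at once if the clamp was worked by its hold-down arm (robot pressed on it with more than 3 N) (contact force between any of the fingers, the arm and hold_down above 3 N).
It fails at once if a bystander was moved more than 15 mm (distance of any of vial_1, vial_3, glass_stopper, timer, binder_clip_2, blue_cap_bottle from where it was at the start of the episode above 0.015 m).
It also fails if it takes over 51 s, if anything falls off the work surface, if the arm or the gripper's body presses on something with over 40 N, if the wrist force passes 120 N, or if a joint passes its speed limit or range.

## Working session

There is one attempt and no reset: what is moved stays moved. The work goes in short steps, each a Python script; the robot and the scene stay as the last script left them, time stands still between calls to the robot, and variables do not carry over. Pictures are saved under pics/ and viewed, at most 10 in all, crops included, and the job is handed in when it is done.

```bash
mkdir -p pics; cat > h.py <<'E'
import numpy as np, cv2
from cell import robot, grip, kin, viewer
def world(p,cam):
    i=viewer.camera_info(cam); return np.array(i["R"]).T@(np.array(p)-np.array(i["t"]))
def proj(X,cam):
    i=viewer.camera_info(cam); c=np.array(i["R"])@np.array(X)+np.array(i["t"]); u=np.array(i["camera_matrix"])@c; return u[:2]/u[2]
def ray(uv,cam,z):
    i=viewer.camera_info(cam); R=np.array(i["R"]); d=R.T@np.linalg.inv(np.array(i["camera_matrix"]))@np.array([uv[0],uv[1],1.]); o=-R.T@np.array(i["t"]); return o+d*(z-o[2])/d[2]
E
python3 - <<'E'
from h import *
ims=[]
for c in("scene","top"):
    im=viewer.read_camera(c); cv2.imwrite(f"pics/{c}0.png",im[:,:,::-1])
    for n in("petri_dish","seat","handle_pivot","handle_end","hold_down","fixture","timer","binder_clip_2","blue_cap_bottle"):
        print(c,n,[(world(d["at"],c).round(0).tolist(),proj(world(d["at"],c),c).round().tolist(),round(d["confidence"],2)) for d in viewer.pinpoint(n,c)][:4])
print(robot.observe()["t"],robot.observe()["tcp_rot"])
E
```

```text
scene petri_dish [([560.0, -100.0, 11.0], [284.0, 244.0], 0.67), ([522.0, -310.0, -0.0], [356.0, 226.0], 0.6)]
scene seat [([626.0, -106.0, 11.0], [270.0, 230.0], 0.83)]
scene handle_pivot [([613.0, 44.0, 54.0], [220.0, 241.0], 0.83)]
scene handle_end [([614.0, 71.0, 198.0], [204.0, 190.0], 0.69)]
scene hold_down [([617.0, -14.0, 47.0], [241.0, 233.0], 0.89)]
scene fixture [([629.0, -107.0, 0.0], [270.0, 233.0], 0.63)]
scene timer [([483.0, 149.0, -1.0], [208.0, 315.0], 0.79), ([616.0, 45.0, 56.0], [219.0, 240.0], 0.43)]
scene binder_clip_2 []
scene blue_cap_bottle [([625.0, -105.0, 14.0], [270.0, 230.0], 0.74), ([688.0, 165.0, 1.0], [159.0, 261.0], 0.56)]
top petri_dish [([558.0, -104.0, 13.0], [286.0, 218.0], 0.96), ([385.0, -150.0, -2.0], [310.0, 289.0], 0.78), ([518.0, -320.0, 0.0], [376.0, 229.0], 0.76)]
top seat [([705.0, -146.0, 13.0], [299.0, 158.0], 0.28), ([696.0, -45.0, 11.0], [258.0, 164.0], 0.16)]
top handle_pivot [([612.0, 44.0, 51.0], [221.0, 196.0], 0.97)]
top handle_end [([613.0, 66.0, 195.0], [203.0, 182.0], 0.49)]
top hold_down [([617.0, -8.0, 41.0], [243.0, 194.0], 0.66), ([560.0, -101.0, 12.0], [284.0, 217.0], 0.18)]
top fixture [([626.0, -107.0, -2.0], [285.0, 191.0], 0.85), ([628.0, -110.0, 9.0], [286.0, 189.0], 0.65)]
top timer [([483.0, 147.0, 3.0], [183.0, 256.0], 0.87)]
top binder_clip_2 [([687.0, 157.0, -1.0], [177.0, 175.0], 0.45)]
top blue_cap_bottle [([673.0, -264.0, -0.0], [347.0, 169.0], 0.75)]
1.0 [ 3.1134286e+00  4.1933271e-01 -5.5797647e-05]
```

View pics/scene0.png

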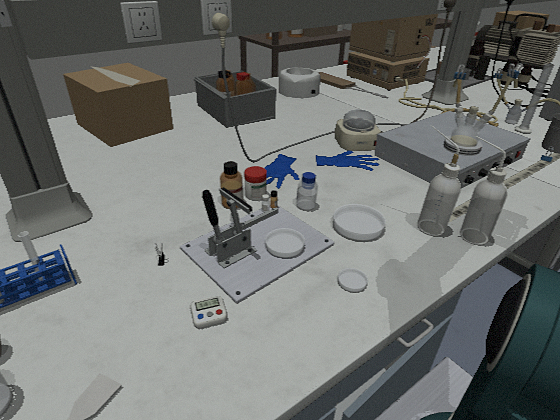

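View pics/top0.png

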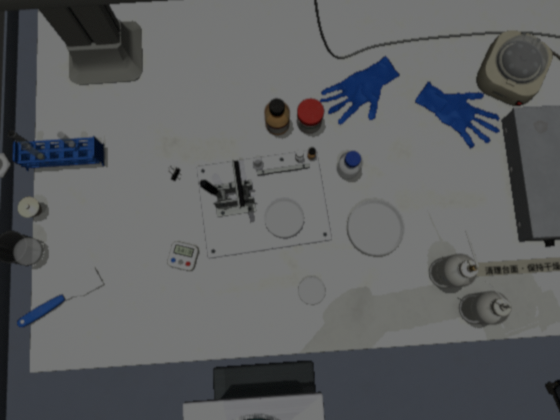

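The top view shows the meant, middle-sized dish on the plate at about (286,218). The clamp handle is near (205,185), with the timer at (183,256) and the binder clip at (175,173). In the scene view the handle is upright at (209,205). The network points agree with the given sizes: seat to pivot measures about 151 mm, and yaw is about 0.09. I'll check the plate corners next, then move in behind the dish.

```bash
cat >> h.py <<'E'
from scipy.spatial.transform import Rotation as Ro
S=np.array([626.5,-106.5]); YAW=0.09
def F(x,y,z): # fixture (seat) -> world, z above plate
    c,s=np.cos(YAW),np.sin(YAW); return np.array([S[0]+c*x-s*y,S[1]+s*x+c*y,z+10.])
def inv(p):
    c,s=np.cos(YAW),np.sin(YAW); d=np.array(p[:2])-S; return np.array([c*d[0]+s*d[1],-s*d[0]+c*d[1],p[2]-10])
def rot(sg):
    y=sg*np.array([np.cos(YAW),np.sin(YAW),0]); z=np.array([0,0,-1.]); return Ro.from_matrix(np.c_[np.cross(y,z),y,z]).as_rotvec()
E
python3 - <<'E'
from h import *
for a in((-135,-90),(-135,210),(95,210),(95,-90)): print(a,proj(F(*a,0),"top").round(),proj(F(*a,0),"scene").round())
m=viewer.silhouettes("petri_dish","top")
for d in m[:3]:
    v,u=np.nonzero(d["mask"]); print(d["confidence"],u.mean(),v.mean(),len(u),inv(ray((u.mean(),v.mean()),"top",22)).round(1))
for d in viewer.silhouettes("fixture","top")[:1]:
    r=cv2.minAreaRect(np.argwhere(d["mask"])[:,::-1].astype(np.float32)); b=cv2.boxPoints(r); print(d["confidence"],b.round().tolist())
for sg in(1,-1):
  for p in(F(-150,9,150),F(-65,9,6),F(0,150,160),F(0,250,80)):
    q=kin.ik(p,rot(sg)); print(sg,None if q is None else np.round(q,2))
E
```

```text
(-135, -90) [331. 239.] [334. 241.]
(-135, 210) [206. 258.] [236. 302.]
(95, 210) [194. 166.] [178. 246.]
(95, -90) [314. 148.] [272. 202.]
0.87 375.41857798165137 227.00764525993884 2616 [-126.1 -198.4   12. ]
0.7 311.3660855784469 289.9080824088748 631 [-247.9  -22.9   12. ]
0.87 [[194.0, 165.0], [318.0, 147.0], [331.0, 241.0], [207.0, 259.0]]
1 [ 0.68  0.29 -0.61  1.98  0.21  0.93  0.06]
1 [ 0.57  0.65 -0.58  1.88  0.51  0.76 -0.21]
1 [ 0.39  0.53 -0.71  1.67  0.38  1.08 -0.34]
1 [ 0.29  0.69 -0.83  1.71  0.59  1.   -0.66]
-1 [-0.88  0.54  1.37  2.07 -0.62  1.05 -2.25]
-1 [ 0.05  0.56  0.09  1.92 -0.08  0.67 -2.86]
-1 [-0.97  0.81  1.35  1.76 -0.83  1.28 -2.47]
-1 [ 0.52  1.02 -1.33  1.7   1.03  1.3   2.2 ]
```

```bash
python3 - <<'E'
from h import *
print(ray((455,272),"top",100),ray((490,308),"top",100))
d=inv((559.3,-101.8,0)); print("dish",d)
p=robot.observe()["tcp_pos"]
robot.servo_line([p[0],p[1],340],feed=250)
robot.movep(F(-150,d[1],250),rot(1))
grip(0.0)
print(robot.observe()["t"],robot.observe()["tcp_pos"])
robot.servo_line(F(-150,d[1],6),feed=150)
o=robot.observe(); print(o["t"],inv(o["tcp_pos"]),o["contact_force"])
im=viewer.read_camera("top"); cv2.imwrite("pics/t1.png",cv2.resize(im[120:300,160:400],None,fx=3,fy=3)[:,:,::-1])
print([(inv(world(k["at"],"top")).round(1).tolist(),k["confidence"]) for k in viewer.pinpoint("petri_dish","top")])
E
```

```text
[ 394.81751292 -465.04970564  100.        ] [ 312.34206935 -530.30964579  100.        ]
dish [-66.50559448  10.72081635 -10.        ]
5.3917 [ 476.14881234 -109.30893738  260.0066101 ]
7.1667 [-149.40562694   10.54910634    6.65494233] [ 0.58551392  0.41169242 -0.25535076]
[([-129.6, -200.3, -8.8], 0.69)]
```

View pics/t1.png

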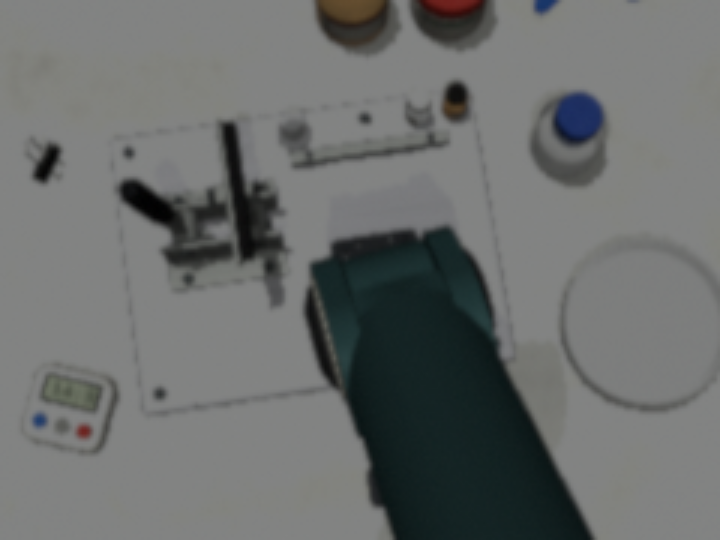

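The arm hides the dish from the top camera. I'll push by feel, then look with the scene camera.

```bash
python3 - <<'E'
from h import *
y=10.7
robot.servo_line(F(-85,y,6),feed=40)
xf=np.array([np.cos(YAW),np.sin(YAW),0])
f0=robot.observe()["contact_force"]@xf; x=-85; log=[]
while x<-48:
    x+=1.5; robot.servo_line(F(x,y,6),feed=20)
    o=robot.observe(); f=o["contact_force"]@xf-f0; log.append((x,round(inv(o["tcp_pos"])[0],1),round(f,1)))
    if f<-3.5: break
print(log,o["t"])
im=viewer.read_camera("scene"); cv2.imwrite("pics/s2.png",cv2.resize(im[150:310,170:370],None,fx=4,fy=3.75)[:,:,::-1])
print([(inv(world(k["at"],"scene")).round(1).tolist(),k["confidence"]) for k in viewer.pinpoint("petri_dish","scene")])
E
```

```text
[(-83.5, np.float64(-83.4), np.float64(1.1)), (-82.0, np.float64(-81.9), np.float64(0.8)), (-80.5, np.float64(-80.4), np.float64(0.7)), (-79.0, np.float64(-78.9), np.float64(-0.3)), (-77.5, np.float64(-77.4), np.float64(1.0)), (-76.0, np.float64(-75.9), np.float64(1.0)), (-74.5, np.float64(-74.4), np.float64(0.2)), (-73.0, np.float64(-72.9), np.float64(0.8)), (-71.5, np.float64(-71.4), np.float64(0.6)), (-70.0, np.float64(-69.9), np.float64(0.6)), (-68.5, np.float64(-68.4), np.float64(1.0)), (-67.0, np.float64(-66.9), np.float64(0.8)), (-65.5, np.float64(-65.4), np.float64(1.1)), (-64.0, np.float64(-63.9), np.float64(0.3)), (-62.5, np.float64(-62.4), np.float64(0.1)), (-61.0, np.float64(-60.9), np.float64(0.3)), (-59.5, np.float64(-59.4), np.float64(0.9)), (-58.0, np.float64(-57.9), np.float64(0.8)), (-56.5, np.float64(-56.4), np.float64(-0.2)), (-55.0, np.float64(-54.9), np.float64(0.3)), (-53.5, np.float64(-53.4), np.float64(1.3)), (-52.0, np.float64(-51.9), np.float64(0.6)), (-50.5, np.float64(-50.4), np.float64(1.3)), (-49.0, np.float64(-48.9), np.float64(-0.0)), (-47.5, np.float64(-47.4), np.float64(-0.0))] 15.2917
[([-246.3, -25.7, -6.6], 0.87), ([-122.6, -191.7, -10.5], 0.59)]
```

View pics/s2.png

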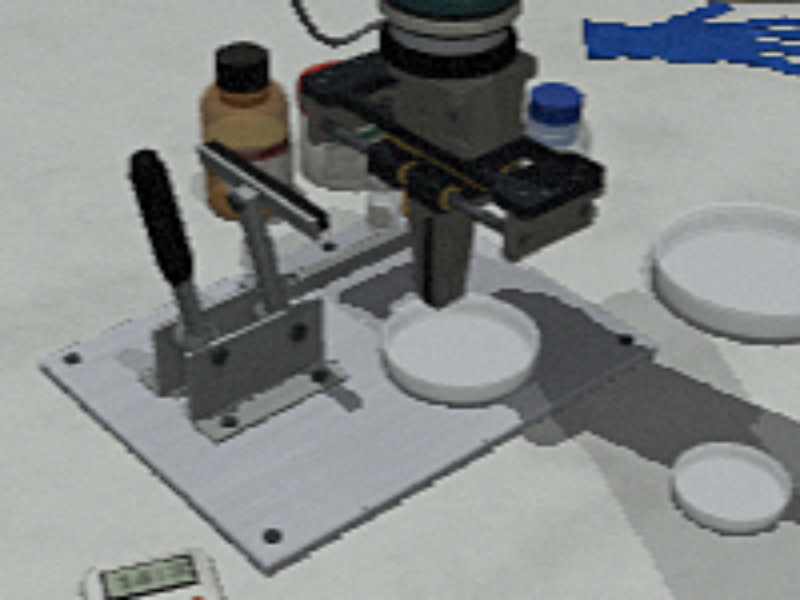

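The scene crop shows the dish still at about (285,242), with the fingertip ending near (280,230) at its far rim. That contradicts the reported TCP, so I'll compare projections before moving.

```bash
python3 - <<'E'
from h import *
o=robot.observe(); print(o["tcp_pos"],o["tcp_rot"],o["joints"],o["grip_width"],o["contact_force"])
for c in("scene","top"):
    i=viewer.camera_info(c); print(c,"campos",-np.array(i["R"]).T@np.array(i["t"]))
    t=o["tcp_pos"]
    for dz in(0,50,88,200): print(dz,proj(t+[0,0,dz],c).round())
im=viewer.read_camera("top"); cv2.imwrite("pics/t3.png",cv2.resize(im[120:300,160:400],None,fx=3,fy=3)[:,:,::-1])
E
```

```text
[ 578.220743   -100.09541033   15.9879044 ] [-2.11920829e+00 -2.31914422e+00  4.25142093e-05] [ 0.46908075  0.64163767 -0.46803849  1.84750334  0.40795727  0.74857954
 -0.132342  ] 0.006920524805766278 [-0.08304205 -0.11816008 -0.17498102]
scene campos [ -6.39345304 359.59694943 608.0101111 ]
0 [280. 239.]
50 [280. 223.]
88 [281. 209.]
200 [282. 166.]
top campos [ 319.55118826  -80.34818485 1304.21137418]
0 [283. 209.]
50 [283. 205.]
88 [283. 202.]
200 [283. 190.]
```

View pics/t3.png

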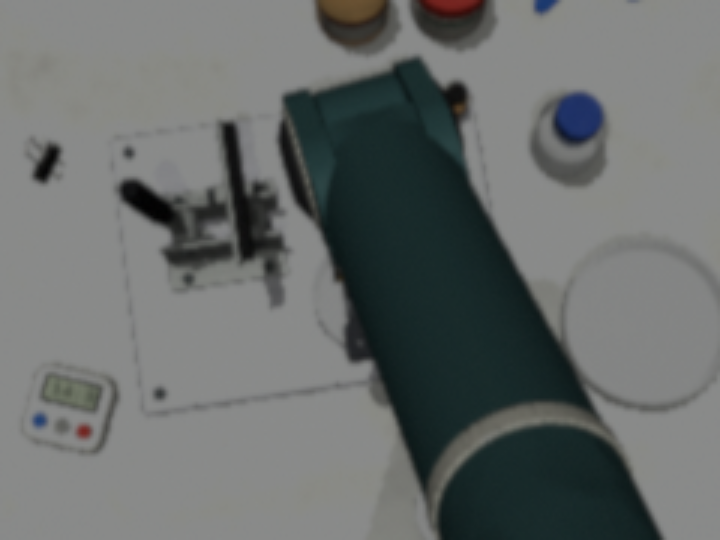

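```bash
python3 - <<'E'
from h import *
im=viewer.read_camera("scene"); a=cv2.resize(im[195:270,245:325],None,fx=8,fy=8,interpolation=cv2.INTER_CUBIC)
cv2.imwrite("pics/s4.png",a[:,:,::-1])
E
```

```text
(no output)
```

View pics/s4.png

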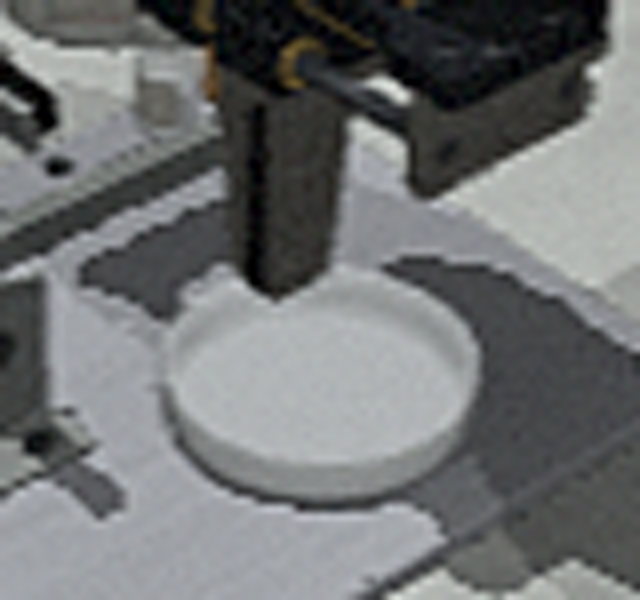

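The zoom shows the fingertip at about (280,232), over the lid and in front of the far rim. The projection for z=16 puts it at row 239. So the real tip is roughly 20 mm higher than the TCP reading, which explains the zero force. I'll go back and feel for the bench to measure the offset.

```bash
python3 - <<'E'
from h import *
robot.servo_line(F(-165,10.7,8),feed=150)
f0=robot.observe()["contact_force"][2]; z=4; log=[]
while z>-42:
    z-=2
    try: robot.servo_line(F(-165,10.7,z),feed=25)
    except robot.IKError as e: print("IK",z); break
    o=robot.observe(); f=o["contact_force"][2]-f0; log.append((z+10,round(o["tcp_pos"][2],1),round(f,1)))
    if abs(f)>5: break
print(log,o["t"])
im=viewer.read_camera("scene"); cv2.imwrite("pics/s5.png",cv2.resize(im[195:285,245:365],None,fx=6,fy=6,interpolation=cv2.INTER_CUBIC)[:,:,::-1])
print(proj(o["tcp_pos"],"scene"))
E
```

```text
[(12, np.float64(11.6), np.float64(0.7)), (10, np.float64(9.9), np.float64(0.5)), (8, np.float64(7.9), np.float64(-0.1)), (6, np.float64(5.9), np.float64(0.8)), (4, np.float64(3.9), np.float64(1.1)), (2, np.float64(1.9), np.float64(0.9)), (0, np.float64(-0.1), np.float64(0.8)), (-2, np.float64(-2.1), np.float64(-0.1)), (-4, np.float64(-4.1), np.float64(1.0)), (-6, np.float64(-6.1), np.float64(0.7)), (-8, np.float64(-8.1), np.float64(0.2)), (-10, np.float64(-10.1), np.float64(1.0)), (-12, np.float64(-12.1), np.float64(1.3)), (-14, np.float64(-14.1), np.float64(0.6)), (-16, np.float64(-16.1), np.float64(0.4)), (-18, np.float64(-18.1), np.float64(0.5)), (-20, np.float64(-20.1), np.float64(0.9)), (-22, np.float64(-22.1), np.float64(1.3)), (-24, np.float64(-24.1), np.float64(1.0)), (-26, np.float64(-26.1), np.float64(1.1)), (-28, np.float64(-28.1), np.float64(-1.1)), (-30, np.float64(-29.5), np.float64(7.4))] 22.0667
[312.82294604 278.40768717]
```

View pics/s5.png

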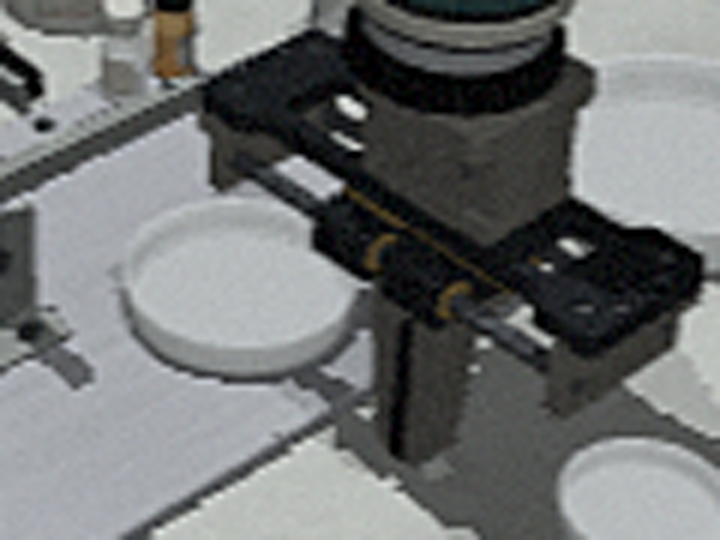

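Contact with the bench came at a reading of about -28.5, and the picture confirms it: the tip stands on the bench at (313,272). The real tip is therefore 28.5 mm above the reported TCP. I'll correct for that and push.

```bash
echo 'OFF=-28.5' >> h.py; python3 - <<'E'
from h import *
y=10.7
robot.servo_line(F(-165,y,7+OFF),feed=60)
robot.servo_line(F(-74,y,7+OFF),feed=60)
xf=np.array([np.cos(YAW),np.sin(YAW),0])
f0=robot.observe()["contact_force"]@xf; x=-74; log=[round(f0,1)]
while x<-46:
    x+=1.5; robot.servo_line(F(x,y,7+OFF),feed=25)
    o=robot.observe(); f=o["contact_force"]@xf-f0; log.append((x,float(round(f,1))))
    if f<-3.5: break
print(log,o["t"],inv(o["tcp_pos"]))
im=viewer.read_camera("scene"); cv2.imwrite("pics/s6.png",cv2.resize(im[180:270,225:345],None,fx=6,fy=6,interpolation=cv2.INTER_CUBIC)[:,:,::-1])
print([(inv(world(k["at"],"scene")).round(1).tolist(),k["confidence"]) for k in viewer.pinpoint("petri_dish","scene")])
E
```

```text
[np.float64(-0.1), (-72.5, -0.4), (-71.0, 0.4), (-69.5, -0.4), (-68.0, -0.2), (-66.5, 0.0), (-65.0, 0.3), (-63.5, -0.7), (-62.0, -1.4), (-60.5, -4.6)] 26.4917 [-61.92633944  10.65164452 -21.57181269]
[([-123.3, -192.4, -10.7], 0.97), ([-0.6, 11.3, 2.9], 0.95)]
```

View pics/s6.png

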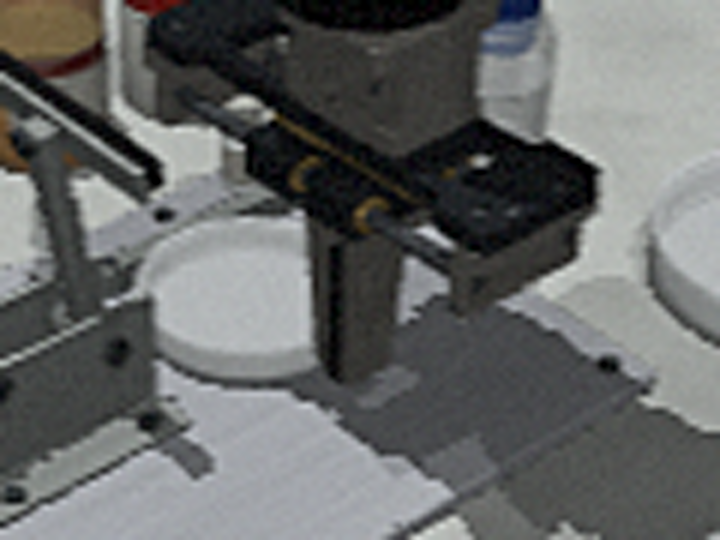

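The dish is now against the stop: the force rose to 4.6 N, and the network puts it at x=-0.6, y=11.3. Next I'll back off, rise, and work the handle from its dish-side face along an arc.

```bash
python3 - <<'E'
from h import *
def tip(q,r=105,gap=0):
    t=1.4-q; u=np.array([np.cos(t),np.sin(t)]); n=np.array([-np.sin(t),np.cos(t)])
    p=np.array([154,45])+r*u+(10+gap)*n+[-10,0]; return F(0,p[0],p[1]+OFF)
W=[tip(q) for q in np.linspace(0.15,1.36,8)]
pre=[F(-75,10.7,7+OFF),F(-75,10.7,225+OFF),F(0,144,225+OFF),F(0,144,156+OFF)]
bad=[w for w in pre+W if kin.ik(w,rot(1)) is None]; print("bad",bad)
if not bad:
    for w,f in zip(pre,(40,200,200,120)): robot.servo_line(w,feed=f)
    o=robot.observe(); f0=o["contact_force"]; print(o["t"])
    for w in W:
        robot.servo_line(w,feed=60); o=robot.observe(); print(round(o["t"],1),inv(w).round(),inv(o["tcp_pos"]).round(1),(o["contact_force"]-f0).round(1))
    for c in("scene","top"):
        im=viewer.read_camera(c); cv2.imwrite(f"pics/{c}7.png",cv2.resize(im[170:290,170:330],None,fx=5,fy=5,interpolation=cv2.INTER_CUBIC)[:,:,::-1])
        for n in("handle_end","petri_dish"): print(c,n,[(inv(world(k["at"],c)).round(1).tolist(),k["confidence"]) for k in viewer.pinpoint(n,c)])
E
```

```text
bad []
29.9833
30.6 [ -0. 168. 119.] [  0.2 167.9 119.5] [ 0.6 -2.8  2.8]
31.0 [  0. 185. 114.] [1.000e-01 1.843e+02 1.134e+02] [ 3.3 -4.4  0.8]
31.4 [ -0. 201. 105.] [  0.2 199.9 105.2] [ 1.8 -5.1  2.4]
31.9 [ -0. 215.  94.] [  0.4 214.4  94.1] [ 2.8 -5.4  3.6]
32.4 [ -0. 228.  81.] [-1.000e-01  2.275e+02  8.060e+01] [ 1.4 -4.6  2.5]
32.8 [ -0. 238.  65.] [ -0.9 238.8  64.8] [-0.2 -2.   0.7]
33.2 [ -0. 245.  48.] [ -0.3 244.9  47.8] [-0.6 -0.4  0.6]
33.7 [  0. 249.  31.] [ -0.3 248.6  30.2] [-0.1 -0.6 -0.7]
scene handle_end [([3.6, 294.7, 47.6], 0.62), ([70.3, -47.1, 4.0], 0.47)]
scene petri_dish [([1.7, 12.3, 1.9], 0.65), ([-247.7, -23.2, -7.4], 0.65), ([-121.6, -190.0, -11.3], 0.6), ([3.7, 294.4, 48.2], 0.48)]
top handle_end []
top petri_dish [([-126.4, -199.0, -9.3], 0.85), ([4.4, 10.5, 3.2], 0.74), ([-248.0, -23.8, -10.1], 0.61)]
```

View pics/scene7.png

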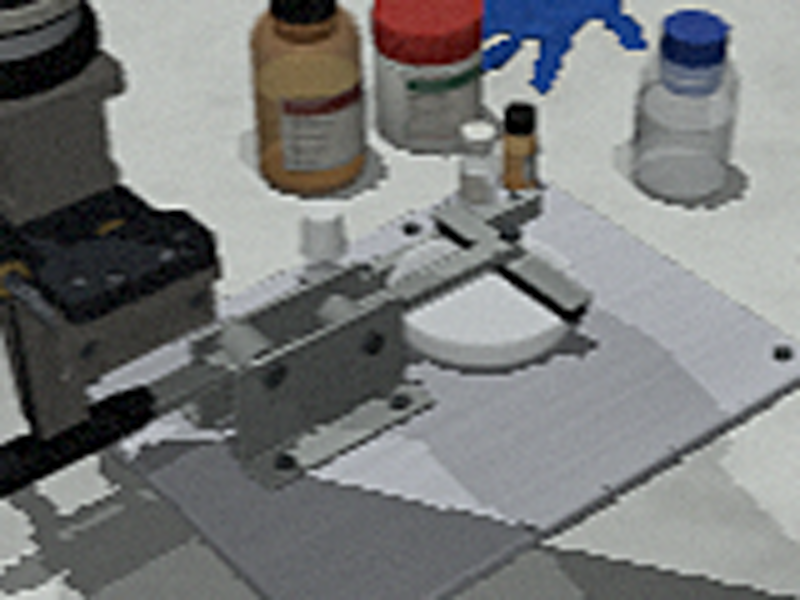

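The picture shows the handle level at about (75,440), with its end at z≈47 against 45 when locked. The hold-down bar lies across the dish, the dish is at the stop, and the bystanders still stand. I'll lift clear and hand in.

```bash
python3 - <<'E'
from h import *
robot.servo_line(F(0,249,110+OFF),feed=80); robot.hold(0.3)
viewer.read_camera("scene"); print([(inv(world(k["at"],"scene")).round(1).tolist(),k["confidence"]) for k in viewer.pinpoint("handle_end","scene")],robot.observe()["t"])
print(robot.job_done())
E
```

```text
[([0.7, 295.9, 46.6], 0.87)] 35.1833
the job is handed in; nothing more can be done
None
```

I handed the job in at about 35 s: the dish is seated against the back stop, and the clamp handle is locked level with the hold-down arm across the dish. The judge's result was not shown.

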